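# Raise the counterweighted stencil frame and release the vacuum

### The arm

A 6-joint arm with a two-finger parallel gripper is mounted at the origin on the work surface. World frame = base frame: x ahead of the robot, y to its left, z up, the work surface at z = 0. Lengths are in m, angles in rad, forces in N, time in s.
With the tool pointing down it reaches from about 0.325 to 0.9 m from the base axis. Payload 3.5 kg.
Tool frame: the origin (TCP) lies on the centre line of the jaws, within the pads' length; the fingertips stand 8 mm ahead of it and the grasp point (between the pads) lies 11 mm behind it; z points along the fingers, y is the line along which they close (so a half turn about z gives the same grasp; the last joint's range is limited). The gripper opens to 85 mm and grips with 20 to 120 N. Pads are 22 mm wide; open, the fingers measure 114 mm over their backs; the gripper's body (76 mm by 85 mm) begins 54 mm behind the grasp point. The pads swing forward as they close: fully open they stand 13 mm farther back than shut.
Start: joints at [-1.214, 0.276, -0.026, 1.268, 0, 1.467], TCP at [0.277, -0.56, 0.239] pointing down, gripper open.
Joint ranges: [-3.12, 3.12], [-0.85, 1.88], [-1.08, 1.24], [-1.95, 2.15], [-1.57, 1.53], [-3.14, 3.14]. Speed limits (rad/s): [2.57, 2.57, 3.14, 3.14, 3.14, 3.14].

### API

Orientations are given as a unit quaternion [w, x, y, z].
In Python, from workcell import * gives the robot as it stands.
- The arm moves only by the shell command python3 -m pendant 'ROWS' [FORCE]. ROWS is JSON, a list of rows, each a list of 7 numbers: the shift along the tool's x, y, z in units of 0.04 m (1.0 is 0.04 m), then the turn, a rotation vector about the tool's x, y, z in units of 5 degrees (1.0 is 5 degrees), then the finger opening in mm, from 0 to 85.4. In form: [[x, y, z, wx, wy, wz, fingers], ...]. A call has 1 to 12 rows; each row shifts and turns the commanded pose from where the row before left it, along the tool's axes as they then stand; what a row does not reach is not made up. A row lasts 1/8 s, in which the tool goes at most 62.5 mm and 10.7 degrees, less where a joint would pass 70% of its speed; a pose out of reach is approached as far as the arm can. A call with a number of a shift or a turn outside -1 to 1 is refused whole. A call with a gripper value outside its range is refused whole. The fingers move at their own pace and stop on an object; FORCE is the grip in N (left out, the last holds). Time passes only in rows, so rows that do not move let the fingers close. It gives the time, the measured TCP pose, the force, the opening and the grip force at its end, in the units of the state.
- get_state(): the state, without advancing time (a new reading comes with each control period).
- camera(name): name is "scene" or "top"; returns the picture (420x560x3 uint8, blue, green, red); there is no depth.
- get_calibration(name): a dict with "vertical_fov" (degrees; the focal length in pixels is half the picture's height over the tangent of half this angle, whatever the lens; pixels are square), "cx", "cy" (the principal point, pixels), "world_to_cam" (4x4, takes a point from world to camera coordinates). Camera axes: x right, y up, looking along -z (the intrinsics and any distortion apply to the point x, -y, -z); pixel columns grow to the right and rows downward; lengths in m; the calibration is good to about 2 mm. A picture is of the moment at which its call begins. get_calibration takes no time and is no camera call.
- finish_job(): hands the job in; it is judged then, once.
The state is a dict: "time_s": time; "q": joint angles; "qvel": joint speeds; "effort": joint torques, N m; "tcp_pos": TCP position; "eef_rot": TCP orientation; "force": force on the tool from outside, world axes, zero at the start; "moment": the same for the moment, N m; "grip_width": finger opening in m; "grasp_force": force on a finger pad.
Only numpy, scipy, OpenCV 4.12 (cv2) and the standard library are available. Lean on these libraries where they do the work, as an engineer would, in place of code of your own. Each camera call takes 0.05 s, during which the arm holds its last target. There are 200 camera calls.

### The job

A panel has just been printed on the bench-top stencil printer: push the printer's counterweighted frame up at the lifting bow on its front, without flinging it, past its balance point so that it stays fully raised on its own. Only then press the round vacuum release button all the way in and let it come back out. Use the fingers only to push, never to grip anything, and leave the panel on the bed, the tin, the bottle and the squeegee alone.

Things in the scene. Friction and masses are not known exactly. Their poses are not given: they have to be found in the camera images.
- printer: bench-top vacuum stencil printer, clamped to the bench (does not move): white housing 300 x 320 mm, 57 mm high, with an aluminium vacuum bed whose top is 62 mm above the bench. Origin: centre of its underside, on the bench. Its x axis points from the front (where the lifting bow is) to the hinge at the back, y to its left, z up
- frame: aluminium tube frame 250 x 270 x 20 mm with a slotted metal stencil; origin: its centre, axes as the printer's when level. Hinged along the printer's y, 145 mm behind this origin, 115 mm behind the printer's centre, 80 mm above the bench; disc weights on cranked arms behind. The front tilts up from 0 (level, on rests) to 1.10 rad (on stops); 40 degrees is its balance point
- frame_handle (a point): middle of the lifting bow's grip bar: round bar 14 mm thick, 112 mm long, along the printer's y, 320 mm from the hinge axis, joined to the frame by two 12 mm rods; frame level: 80 mm above the bench, free bench below. Moves with the frame. Lifting takes 2 to 4 N at the start; below balance the frame falls back, past it it goes up by itself to the stops, damped (2 to 4 s)
- release_pod: grey box 70 x 66 mm, 38 mm high, fixed in front of the printer at one side of the lifting bow (left or right), its centre 187 mm ahead of the printer's centre and 117 mm to the side; carries the vacuum release button on its top. Origin: centre of its underside, on the bench
- release_top (a point): centre of the top face of the vacuum release button, a plain round metal push button 26 mm across in a dark housing on the release pod; it is pressed straight down
- release (a joint): travel of the release button, m: 0 = out, 0.006 = fully in; a spring pushes it back out, about 5 N fully in
- gauge_pod: the same grey box at the other side of the lifting bow, carrying a flat round vacuum gauge 54 mm across (top 49 mm above the bench) with a white dial; nothing to operate. Origin: centre of its underside, on the bench
- panel: freshly printed flat white panel 150 x 110 x 4 mm lying on the bed under the frame, with dark printed bars. Origin: centre of its underside
- tin: closed steel ink tin, 88 mm across, 70 mm high, standing on the bench beside the printer. Origin: centre of its underside
- squeeze: white plastic bottle, 48 mm across, 130 mm high, standing on the bench beside the printer. Origin: centre of its underside
- squeegee: hand squeegee, 200 mm long along its x axis, 22 mm high, wooden holder with a rubber blade, lying on the bench beside the printer. Origin: centre of the underside of its holder
There are look-alikes about, which are no part of the job. Leave any yellow look-alike of the release_pod alone.

How it is judged:
By the outcome, as a careful person would: the job done as asked, in the order asked, and still so for the second after the job is handed in, with the robot touching nothing.
It also fails if it takes over 46 s, if anything falls off the work surface, if the arm or the gripper's body presses on something with over 40 N, if the wrist force passes 120 N, or if a joint passes its speed limit or range.

## Working session

There is one attempt and no reset: what is moved stays moved. The work goes in short steps, Python scripts to look and compute and a shell command to move; the robot and the scene stay as the last step left them, time stands still between calls to the robot, and variables do not carry over. Pictures are saved under pics/ and viewed, at most 10 in all, crops included, and the job is handed in when it is done.

```bash
mkdir -p pics; python3 - <<'E'
from workcell import *
import cv2
for n in("scene","top"):
    cv2.imwrite(f"pics/{n}0.png",cv2.resize(camera(n),(784,588),interpolation=cv2.INTER_CUBIC)); c=get_calibration(n); print(n,c)
s=get_state();print(s)
E
```

```text
scene {'vertical_fov': 44.13830577612209, 'cx': 288.08096199907607, 'cy': 215.83734030174426, 'world_to_cam': array([[ 0.62418874,  0.78124586,  0.00658239, -0.33877394],
       [-0.57150552,  0.45083636,  0.68565882,  0.25532691],
       [ 0.53270053, -0.43174238,  0.7278933 , -1.50430443],
       [ 0.        ,  0.        ,  0.        ,  1.        ]])}
top {'vertical_fov': 54.62326906968233, 'cx': 284.84141676933575, 'cy': 209.0449737062039, 'world_to_cam': array([[ 0.10441496, -0.9945294 , -0.0029648 , -0.04783944],
       [ 0.96963856,  0.10113794,  0.22264812, -0.55531552],
       [-0.22113025, -0.02612258,  0.97489437, -0.67860933],
       [ 0.        ,  0.        ,  0.        ,  1.        ]])}
{'time_s': 0.1, 'q': array([-1.21439313e+00,  2.77060668e-01, -2.77620386e-02,  1.26801154e+00,
       -1.16071625e-05,  1.46739098e+00]), 'qvel': array([ 0.00061009, -0.00268921,  0.0027883 ,  0.00187766,  0.00017059,
       -0.00112666]), 'effort': array([ 4.92347426e-04, -4.46706569e+01,  2.96129751e+01,  8.46863230e-03,
       -9.54409688e-05,  8.41863283e-06]), 'tcp_pos': array([ 0.27709885, -0.55943089,  0.23826057]), 'eef_rot': array([-1.01008479e-03,  9.73687708e-01,  2.27884203e-01, -1.34310903e-04]), 'force': array([-0.66306133,  1.03001148, -0.82028665]), 'moment': array([ 0.01127226,  0.03167404, -0.01526271]), 'grasp_force': 0.0, 'grip_width': 0.08533376050147956}
```

View pics/scene0.png

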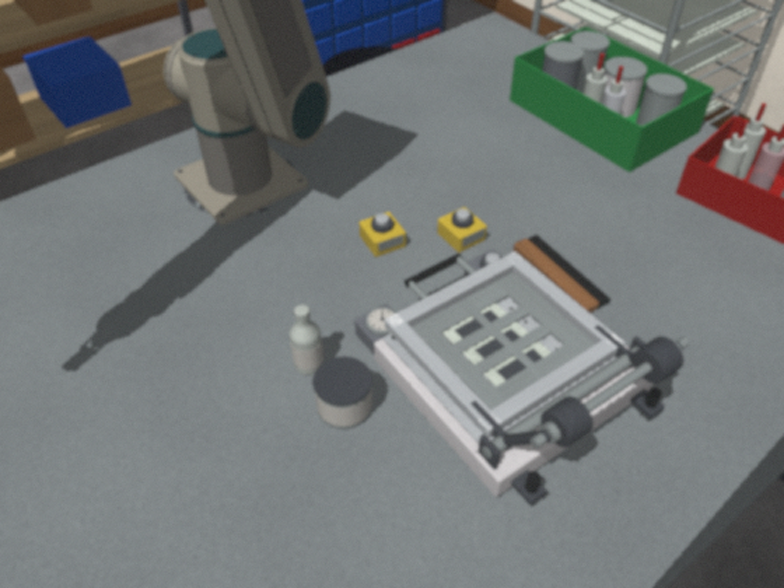

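View pics/top0.png

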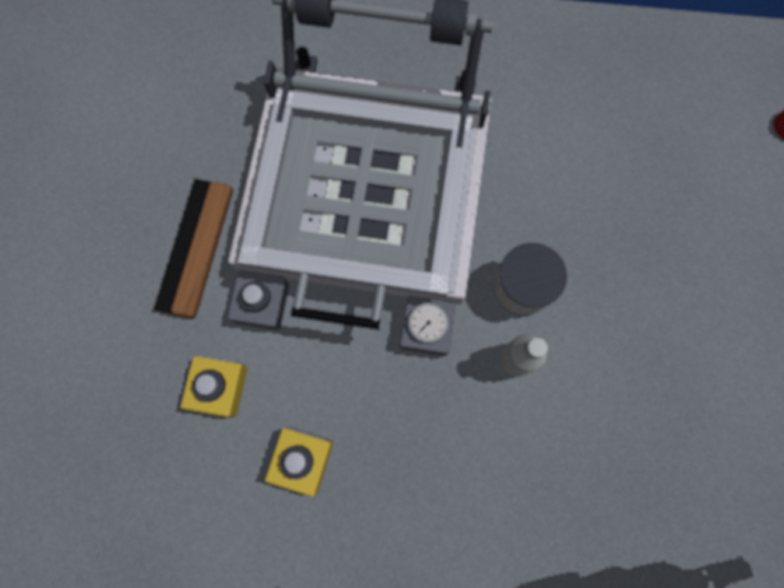

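Both pictures show the printer. In the top view (784 px scale) the black lifting bow runs from (293,316) to (379,323). Candidates for the button are the grey pod beside the bow at (252,294), yellow pods at (207,385) and (295,462), and the gauge at (428,322), which isn't a button. I choose the grey pod and check it in a close crop.

```bash
cat > h.py <<'E'
from workcell import *
import numpy as np, cv2
def ray(n,u,v):
    c=get_calibration(n); f=210/np.tan(np.radians(c["vertical_fov"]/2)); M=c["world_to_cam"]; R=M[:3,:3]
    return -R.T@M[:3,3], R.T@np.array([(u-c["cx"])/f,-(v-c["cy"])/f,-1])
def at(n,u,v,z):
    o,d=ray(n,u,v); return (o+d*(z-o[2])/d[2]).round(4)
def px(n,p):
    c=get_calibration(n); f=210/np.tan(np.radians(c["vertical_fov"]/2)); q=c["world_to_cam"]@np.r_[p,1]
    return (c["cx"]-f*q[0]/q[2], c["cy"]+f*q[1]/q[2])
E
python3 - <<'E'
from h import *
im=camera("top")[170:270,150:350]; cv2.imwrite("pics/c1.png",cv2.resize(im,None,fx=4,fy=4,interpolation=cv2.INTER_CUBIC))
E
```

```text
(no output)
```

View pics/c1.png

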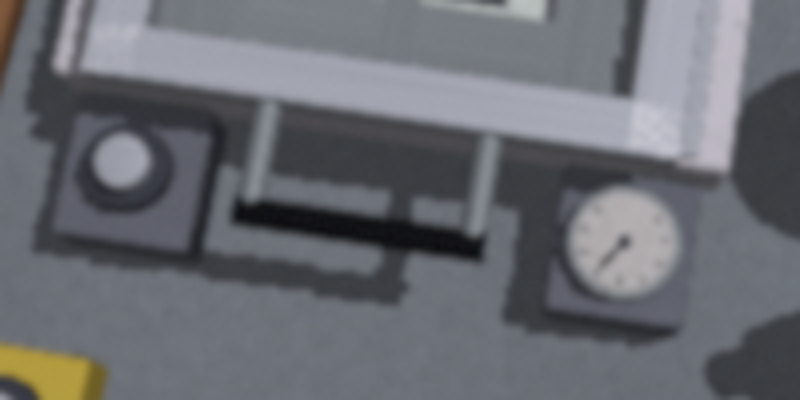

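The crop shows the round metal button in its dark housing on the grey pod, crop (122,159). The bar ends are at (236,212) and (483,246), and the gauge is at (623,242).

```bash
python3 - <<'E'
from h import *
f=lambda u,v,z:at("top",150+u/4,170+v/4,z)
a,b,g=f(236,212,.08),f(483,246,.08),f(623,242,.049)
print(a,b,np.linalg.norm(a-b),(a+b)/2,g)
y=(b-a)/np.linalg.norm(b-a); x=np.array([y[1],-y[0],0]); print("x",x,np.degrees(np.arctan2(x[1],x[0])))
h=(a+b)/2; pc=h+x*.205; pc[2]=0
print("printer",pc,"gaugepred",pc-x*.187+y*.117,"podpred",pc-x*.187-y*.117)
for z in(.045,.05,.055,.06,.065):
  p=f(122,159,z); print(z,p,px("scene",p)[0]*1.4,px("scene",p)[1]*1.4)
print([np.array(px("scene",p))*1.4 for p in(a,b,g)])
from scipy.spatial.transform import Rotation as R
s=get_state(); print(R.from_quat(s["eef_rot"][[1,2,3,0]]).as_matrix().round(3))
im=camera("scene")[150:250,240:400]; cv2.imwrite("pics/c2.png",cv2.resize(im,None,fx=5,fy=5,interpolation=cv2.INTER_CUBIC))
E
```

```text
[0.5143 0.1403 0.08  ] [0.5105 0.0301 0.08  ] 0.1102654977769565 [0.5124 0.0852 0.08  ] [ 0.5242 -0.0318  0.049 ]
x [-0.999406    0.03446228  0.        ] 178.02506598911802
printer [0.30752177 0.09226477 0.        ] gaugepred [ 0.49037861 -0.03111018  0.        ] podpred [0.49844278 0.20275082 0.        ]
0.045 [0.5397 0.2043 0.045 ] 493.37256696200114 262.361836006457
0.05 [0.5387 0.2029 0.05  ] 492.6728105075703 260.3197154907319
0.055 [0.5377 0.2015 0.055 ] 491.96894767826467 258.2656112164804
0.06 [0.5367 0.2    0.06  ] 491.2190294446402 256.2237677705538
0.065 [0.5357 0.1986 0.065 ] 490.5066965174948 254.14537784620694
[array([457.65923319, 255.40046166]), array([405.70573827, 282.62740497]), array([381.0496735 , 317.58963134])]
[[ 0.896  0.444 -0.001]
 [ 0.444 -0.896  0.002]
 [ 0.    -0.002 -1.   ]]
```

View pics/c2.png

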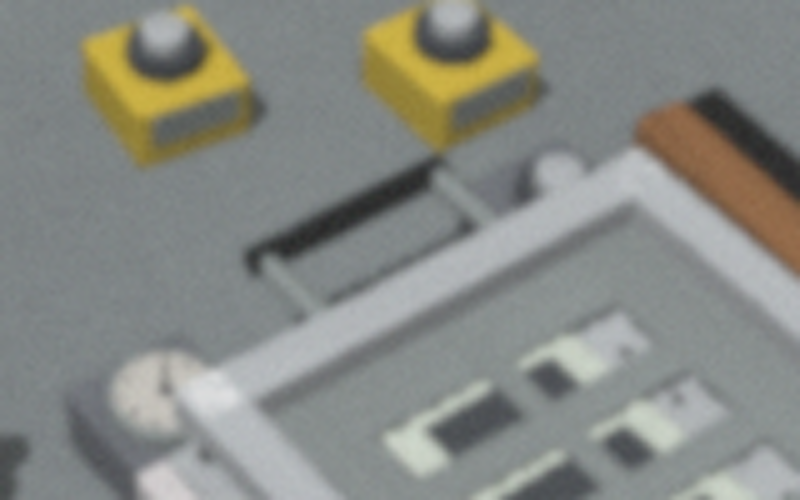

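```bash
python3 - <<'E'
from h import *
t=lambda u,v,z:at("top",u/1.4,v/1.4,z)
print("yellow",t(207,385,.055),t(295,462,.055),"corners",[t(*c,.038) for c in((283,429),(331,439),(315,494),(265,485),(247,367),(235,415))],"bottle",t(537,348,.13))
E
python3 -m pendant '[[0,0,-0.8,0,0,1,0],[0.8,-0.8,0,0,0,1,0],[0,-1,0,0,0,1,0],[0,-1,0,0,0,1,0],[0,-1,0,0,0,1,0],[0,-1,0,0,0,0.66,0]]'
```

```text
yellow [0.4141 0.24   0.055 ] [0.3328 0.1153 0.055 ] corners [array([0.3699, 0.1393, 0.038 ]), array([0.364 , 0.0767, 0.038 ]), array([0.2961, 0.0878, 0.038 ]), array([0.3001, 0.1515, 0.038 ]), array([0.4431, 0.1979, 0.038 ]), array([0.3808, 0.2032, 0.038 ])] bottle [ 0.4934 -0.157   0.13  ]
time_s: 0.95
tcp_pos: [0.2706, -0.3599, 0.2711]
eef_rot: [-0.0, 1.0, -0.018, -0.0]
force: [0.4, 0.2, 0.3]
grip_width: 0.0
grasp_force: 0.0
```

```bash
python3 -m pendant '[[0.7,-1,0,0,0,0,0],[0.7,-1,0,0,0,0,0],[0.7,-1,0,0,0,0,0],[0.7,-1,0,0,0,0,0],[0.7,-1,0,0,0,0,0],[0.5,-1,0,0,0,0,0],[0,-1,0,0,0,0,0],[0,-1,0,0,0,0,0],[0,-1,0,0,0,0,0],[0,-1,0,0,0,0,0],[0,-0.9,0,0,0,0,0],[0,0,0,0,0,0,0]]'
python3 -m pendant '[[0,0,0,0,1,0,0],[0,0,0,0,1,0,0],[0,0,0,0,1,0,0],[0,0,0,0,1,0,0],[0,0,0,0,1,0,0],[0,0,0,0,1,0,0],[0,0,0,0,1,0,0],[0,0,0,0,1,0,0],[0,0,0,0,1,0,0],[0,0,0,0,1,0,0],[0,0,0,0,0,0,0]]'
```

```text
time_s: 2.45
tcp_pos: [0.4453, 0.0587, 0.2712]
eef_rot: [-0.004, 1.0, -0.009, -0.0]
force: [-0.3, -0.7, 0.3]
grip_width: 0.0002
grasp_force: 0.0
time_s: 3.82
tcp_pos: [0.4432, 0.055, 0.2681]
eef_rot: [0.0, 0.907, -0.011, 0.421]
force: [-0.4, -0.1, 0.6]
grip_width: -0.0002
grasp_force: 0.0
```

```bash
python3 - <<'E'
from h import *
s=get_state(); print(s["q"].round(3),s["tcp_pos"],s["eef_rot"])
E
```

```text
[-0.03  -0.614 -0.977  0.34   0.014  3.141] [0.44316802 0.05497173 0.26806663] [ 2.01106792e-04  9.07218798e-01 -1.07577123e-02  4.20521443e-01]
```

The last joint is at its limit, so I'll roll the tool half a turn the other way.

```bash
R='x'; python3 -m pendant '[[0,0,0,0,0,-1,0],[0,0,0,0,0,-1,0],[0,0,0,0,0,-1,0],[0,0,0,0,0,-1,0],[0,0,0,0,0,-1,0],[0,0,0,0,0,-1,0],[0,0,0,0,0,-1,0],[0,0,0,0,0,-1,0],[0,0,0,0,0,-1,0],[0,0,0,0,0,-1,0],[0,0,0,0,0,-1,0],[0,0,0,0,0,-1,0]]' >/dev/null
python3 -m pendant '[[0,0,0,0,0,-1,0],[0,0,0,0,0,-1,0],[0,0,0,0,0,-1,0],[0,0,0,0,0,-1,0],[0,0,0,0,0,-1,0],[0,0,0,0,0,-1,0],[0,0,0,0,0,-1,0],[0,0,0,0,0,-1,0],[0,0,0,0,0,-1,0],[0,0,0,0,0,-1,0],[0,0,0,0,0,-1,0],[0,0,0,0,0,-1,0]]' >/dev/null
python3 -m pendant '[[0,0,0,0,0,-1,0],[0,0,0,0,0,-1,0],[0,0,0,0,0,-1,0],[0,0,0,0,0,-1,0],[0,0,0,0,0,-1,0],[0,0,0,0,0,-1,0],[0,0,0,0,0,-1,0],[0,0,0,0,0,-1,0],[0,0,0,0,0,-1,0],[0,0,0,0,0,-1,0],[0,0,0,0,0,-1,0],[0,0,0,0,0,-1,0]]'
cat >> h.py <<'E'
from scipy.spatial.transform import Rotation as Ro
def st():
    s=get_state(); M=Ro.from_quat(s["eef_rot"][[1,2,3,0]]).as_matrix(); print(s["time_s"],s["q"].round(3),s["tcp_pos"].round(4),s["force"].round(1)); print(M.round(3)); return s["tcp_pos"],M
def to(p):
    t,M=st(); print("rows needed",(M.T@(np.array(p)-t)/.04).round(2))
E
python3 -c "
from h import *
to([.435,.08,.09]); to([.50,.08,.048])"
```

```text
time_s: 8.32
tcp_pos: [0.4464, 0.0551, 0.2726]
eef_rot: [0.422, 0.009, 0.906, -0.001]
force: [1.0, 0.4, 0.0]
grip_width: -0.0003
grasp_force: 0.0
8.325 [-0.03  -0.611 -0.969  0.34   0.014 -0.003] [0.4464 0.0551 0.2726] [1.  0.4 0. ]
[[-0.643  0.017  0.766]
 [ 0.016  1.    -0.009]
 [-0.766  0.007 -0.643]]
rows needed [3.69 0.59 2.71]
8.325 [-0.03  -0.611 -0.969  0.34   0.014 -0.003] [0.4464 0.0551 0.2726] [1.  0.4 0. ]
[[-0.643  0.017  0.766]
 [ 0.016  1.    -0.009]
 [-0.766  0.007 -0.643]]
rows needed [3.45 0.61 4.63]
```

```bash
python3 -m pendant '[[0.6,0.1,0.45,0,0,0,0],[0.6,0.1,0.45,0,0,0,0],[0.6,0.1,0.45,0,0,0,0],[0.6,0.1,0.45,0,0,0,0],[0.65,0.1,0.45,0,0,0,0],[0.64,0.1,0.46,0,0,0,0],[0,0,0,0,0,0,0]]'
python3 -c "
from h import *
to([.50,.08,.048])"
```

```text
time_s: 9.2
tcp_pos: [0.4756, 0.0983, 0.1372]
eef_rot: [0.389, 0.013, 0.921, -0.007]
force: [0.3, 0.5, -0.2]
grip_width: 0.0001
grasp_force: 0.0
9.2 [ 0.144 -0.228 -1.073 -0.066 -0.126  0.12 ] [0.4756 0.0983 0.1372] [ 0.3  0.5 -0.2]
[[-0.697  0.029  0.716]
 [ 0.019  1.    -0.023]
 [-0.717 -0.002 -0.698]]
rows needed [ 1.16 -0.44  2.  ]
```

```bash
python3 -m pendant '[[0,-0.2,0,0,0.6,0,0],[0,-0.25,0,0,0.5,0,0],[0.4,0,0.4,0,0,0,0],[0.4,0,0.4,0,0,0,0],[0.3,0,0.3,0,0,0,0],[0,0,0,0,0,0,0]]'
python3 -c "
from h import *
to([.495,.08,.050])"
```

```text
time_s: 9.95
tcp_pos: [0.4758, 0.0817, 0.0802]
eef_rot: [0.342, 0.014, 0.939, -0.007]
force: [0.5, -0.3, 0.3]
grip_width: 0.0
grasp_force: 0.0
9.95 [ 0.079 -0.09  -1.074 -0.11  -0.074  0.083] [0.4758 0.0817 0.0802] [ 0.5 -0.3  0.3]
[[-0.765  0.031  0.643]
 [ 0.022  1.    -0.023]
 [-0.644 -0.003 -0.765]]
rows needed [ 0.12 -0.02  0.89]
```

```bash
python3 -m pendant '[[0.1,0,0.3,0,0,0,0],[0.05,0,0.3,0,0,0,0],[0,0,0.3,0,0,0,0],[0,0,0.2,0,0,0,0],[0,0,0,0,0,0,0]]'
python3 - <<'E'
from h import *
t,M=st()
h=np.array([.5124,.0852,.08]);X=np.array([.9994,-.0345,0]);H=h+.32*X
n=-M[:,0]
for a in np.radians(range(0,56,5)):
    b=H-.32*np.cos(a)*X+np.array([0,0,.32*np.sin(a)])
    p=b-.018*n+.010*M[:,2]; p[1]=.08-.0345*(p[0]-.505)
    print(round(np.degrees(a)),p.round(4),(M.T@(p-t)/.04).round(2)); t=p
im=camera("top")[170:270,150:350]; cv2.imwrite("pics/c3.png",cv2.resize(im,None,fx=4,fy=4,interpolation=cv2.INTER_CUBIC))
E
```

```text
time_s: 10.58
tcp_pos: [0.501, 0.0816, 0.0437]
eef_rot: [0.342, 0.014, 0.939, -0.007]
force: [-0.1, 0.2, 0.0]
grip_width: -0.0002
grasp_force: 0.0
10.575 [ 0.073  0.069 -1.064 -0.258 -0.069  0.078] [0.501  0.0816 0.0437] [-0.1  0.2  0. ]
[[-0.765  0.031  0.643]
 [ 0.022  1.    -0.022]
 [-0.643 -0.003 -0.765]]
0 [0.5051 0.08   0.0608] [-0.35 -0.04 -0.26]
5 [0.5063 0.08   0.0887] [-0.47 -0.   -0.51]
10 [0.5099 0.0798 0.1163] [-0.51 -0.   -0.47]
15 [0.516  0.0796 0.1436] [-0.55 -0.   -0.42]
20 [0.5243 0.0793 0.1702] [-0.59 -0.   -0.37]
25 [0.535 0.079 0.196] [-0.62 -0.   -0.32]
30 [0.5479 0.0785 0.2208] [-0.65 -0.   -0.27]
35 [0.5629 0.078  0.2443] [-0.67 -0.   -0.21]
40 [0.5799 0.0774 0.2665] [-0.68 -0.   -0.15]
45 [0.5987 0.0768 0.287 ] [-0.69 -0.   -0.09]
50 [0.6193 0.0761 0.3059] [-0.7  -0.   -0.03]
55 [0.6414 0.0753 0.3229] [-0.7  -0.    0.03]
```

View pics/c3.png

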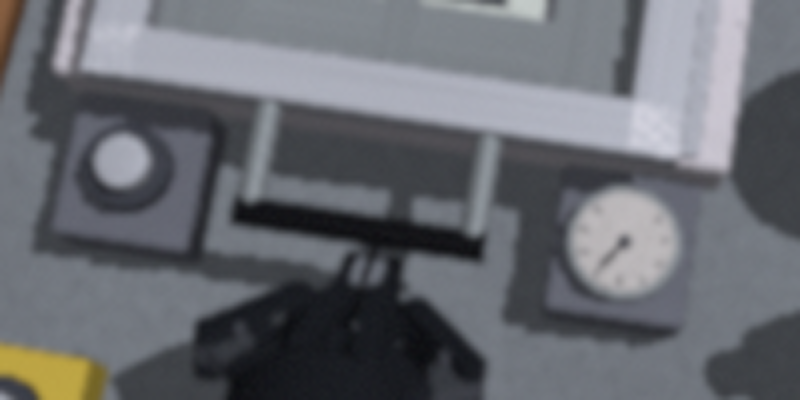

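The crop shows the closed fingertips at (375,250), just in front of and under the bar between the rods. I start the lift slowly.

```bash
python3 -m pendant '[[-0.18,0,-0.13,0,0,0,0],[-0.18,0,-0.13,0,0,0,0],[-0.16,0,-0.17,0,0,0,0],[-0.16,0,-0.17,0,0,0,0],[-0.16,0,-0.17,0,0,0,0],[-0.17,0,-0.16,0,0,0,0],[-0.17,0,-0.16,0,0,0,0],[-0.17,0,-0.16,0,0,0,0]]'
python3 - <<'E'
from h import *
st(); a=camera("top")[100:280,130:360]; b=camera("scene")[100:300,230:460]
cv2.imwrite("pics/c4.png",np.hstack([cv2.resize(a,(398,312)),cv2.resize(b,(398,312))]))
E
```

```text
time_s: 11.62
tcp_pos: [0.5077, 0.0816, 0.1152]
eef_rot: [0.34, 0.014, 0.94, -0.007]
force: [-4.6, 0.7, -1.9]
grip_width: -0.0003
grasp_force: 2.5
11.625 [ 0.071 -0.116 -0.978  0.017 -0.068  0.076] [0.5077 0.0816 0.1152] [-4.6  0.7 -1.9]
[[-0.768  0.03   0.64 ]
 [ 0.021  1.    -0.022]
 [-0.64  -0.004 -0.768]]
```

View pics/c4.png

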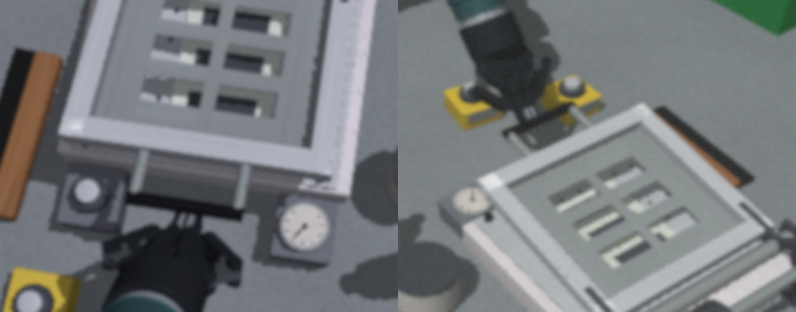

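The frame is up about 10° and the bar rests on the fingers. I continue along the arc.

```bash
python3 -m pendant '[[-0.18,0,-0.14,0,0,0,0],[-0.18,0,-0.14,0,0,0,0],[-0.19,0,-0.14,0,0,0,0],[-0.2,0,-0.12,0,0,0,0],[-0.2,0,-0.12,0,0,0,0],[-0.2,0,-0.12,0,0,0,0],[-0.21,0,-0.1,0,0,0,0],[-0.21,0,-0.1,0,0,0,0],[-0.21,0,-0.1,0,0,0,0],[-0.22,0,-0.09,0,0,0,0],[-0.22,0,-0.09,0,0,0,0],[-0.22,0,-0.09,0,0,0,0]]'
python3 -c "
from h import *
to([.5799,.0774,.2665])"
```

```text
time_s: 13.22
tcp_pos: [0.5502, 0.0807, 0.2213]
eef_rot: [0.343, 0.014, 0.939, -0.007]
force: [-1.5, -0.7, -1.0]
grip_width: -0.0002
grasp_force: 0.6
13.225 [ 0.061 -0.212 -0.774  0.311 -0.061  0.068] [0.5502 0.0807 0.2213] [-1.5 -0.7 -1. ]
[[-0.765  0.031  0.643]
 [ 0.022  1.    -0.022]
 [-0.644 -0.003 -0.765]]
rows needed [-1.3  -0.06 -0.39]
```

```bash
python3 -m pendant '[[-0.22,0,-0.07,0,0,0,0],[-0.22,0,-0.07,0,0,0,0],[-0.22,0,-0.07,0,0,0,0],[-0.22,0,-0.05,0,0,0,0],[-0.22,0,-0.05,0,0,0,0],[-0.22,0,-0.05,0,0,0,0],[-0.2,0,-0.03,0,0,0,0],[-0.2,0,-0.03,0,0,0,0],[-0.2,0,-0.03,0,0,0,0],[-0.15,0,-0.02,0,0,0,0],[-0.15,0,-0.02,0,0,0,0],[0,0,0,0,0,0,0]]'
python3 -m pendant '[[0,0,0,0,0,0,0],[0,0,0,0,0,0,0],[0,0,0,0,0,0,0],[0,0,0,0,0,0,0],[0,0,0,0,0,0,0],[0,0,0,0,0,0,0],[0,0,0,0,0,0,0],[0,0,0,0,0,0,0]]'
python3 - <<'E'
from h import *
st(); a=camera("top")[60:280,130:360]; b=camera("scene")[60:280,230:460]
cv2.imwrite("pics/c5.png",np.hstack([cv2.resize(a,(398,380)),cv2.resize(b,(398,380))]))
h=np.array([.5124,.0852,.08]);X=np.array([.9994,-.0345,0]);H=h+.32*X
for a in(47,55,63):
    a=np.radians(a); p=H-.32*np.cos(a)*X+np.array([0,0,.32*np.sin(a)]); u=np.array(px("top",p));v=np.array(px("scene",p)); print(p.round(3),(u-[130,60])*398/230,(v-[230,60])*398/230+[398,0])
E
```

```text
time_s: 14.72
tcp_pos: [0.6054, 0.0794, 0.293]
eef_rot: [0.342, 0.014, 0.939, -0.007]
force: [0.3, 0.8, 0.0]
grip_width: 0.0
grasp_force: 0.0
time_s: 15.72
tcp_pos: [0.6048, 0.0794, 0.2924]
eef_rot: [0.342, 0.014, 0.94, -0.007]
force: [0.4, -0.2, 0.6]
grip_width: 0.0003
grasp_force: 0.0
15.725 [ 0.05  -0.173 -0.583  0.464 -0.054  0.059] [0.6048 0.0794 0.2924] [ 0.4 -0.2  0.6]
[[-0.766  0.031  0.643]
 [ 0.021  1.    -0.022]
 [-0.643 -0.003 -0.766]]
[0.614 0.082 0.314] [177.09392548  94.77762134] [599.10533223 127.08022763]
[0.649 0.08  0.342] [180.21691514  31.18880328] [623.1349848  122.16253607]
[0.687 0.079 0.365] [185.37488558 -37.57793791] [651.0411781  122.64260322]
```

View pics/c5.png

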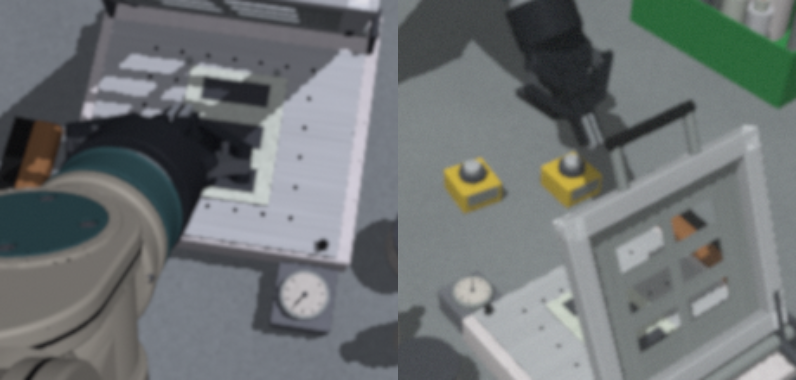

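The bar now sits at (651,123) in the scene half, which matches 63°, so the frame is on its stops and clear of the fingers. I retreat, turn the tool down and go above the button.

```bash
python3 -m pendant '[[0,0,-0.8,0,0,0,0],[0,0,-0.8,0,0,0,0],[0,0.4,0,0,1,0,0],[0,0.4,0,0,1,0,0],[0,0.4,0,0,1,0,0],[0,0.4,0,0,1,0,0],[0,0.4,0,0,1,0,0],[0,0.5,0,0,1,0,0],[0,0.5,0,0,1,0,0],[0,0,0,0,1,0,0],[0,0,0,0,0,0,0]]'
python3 -c "
from h import *
to([.5375,.2015,.085])"
```

```text
time_s: 17.2
tcp_pos: [0.5688, 0.2008, 0.34]
eef_rot: [-0.0, 0.015, 1.0, -0.002]
force: [0.7, -0.1, 0.5]
grip_width: 0.0002
grasp_force: 0.0
17.2 [ 0.234  0.205  0.092  1.459 -0.003  0.265] [0.5688 0.2008 0.34  ] [ 0.7 -0.1  0.5]
[[-1.     0.031 -0.   ]
 [ 0.031  1.    -0.004]
 [ 0.    -0.004 -1.   ]]
rows needed [0.78 0.01 6.37]
```

```bash
python3 -m pendant '[[0.4,0,0.6,0,0,0,0],[0.38,0,0.8,0,0,0,0],[0,0,0.8,0,0,0,0],[0,0,0.8,0,0,0,0],[0,0,0.8,0,0,0,0],[0,0,0.8,0,0,0,0],[0,0,0.8,0,0,0,0],[0,0,0.5,0,0,0,0],[0,0,0.3,0,0,0,0],[0,0,0,0,0,0,0],[0,0,0,0,0,0,0]]'
python3 - <<'E'
from h import *
to([.5375,.2015,.069]); a=camera("top")[170:250,140:240]; b=camera("scene")[140:220,300:400]
cv2.imwrite("pics/c6.png",np.hstack([cv2.resize(a,(399,320)),cv2.resize(b,(399,320))]))
E
```

```text
time_s: 18.58
tcp_pos: [0.537, 0.2011, 0.0941]
eef_rot: [0.001, 0.015, 1.0, -0.001]
force: [0.1, 0.3, 0.1]
grip_width: 0.0
grasp_force: 0.0
18.575 [ 0.247  0.301 -0.321  0.947 -0.003  0.278] [0.537  0.2011 0.0941] [0.1 0.3 0.1]
[[-1.     0.031  0.002]
 [ 0.031  1.    -0.003]
 [-0.002 -0.003 -1.   ]]
rows needed [-0.01  0.01  0.63]
```

View pics/c6.png

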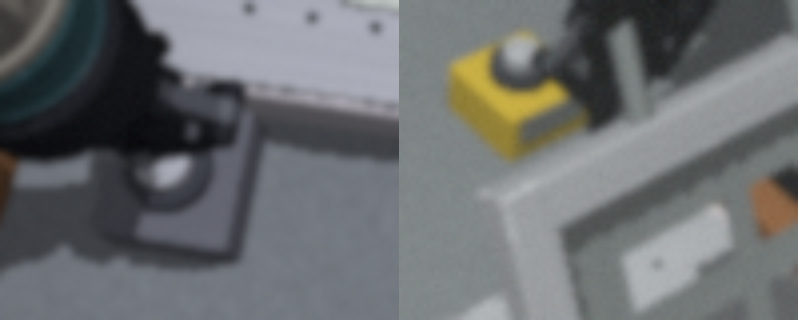

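The button at (162,165) in the top half is partly hidden under the gripper, as expected. I press down in small steps, watching the force.

```bash
python3 -m pendant '[[0,0,0.3,0,0,0,0],[0,0,0.3,0,0,0,0],[0,0,0,0,0,0,0]]' | grep -E 'tcp|force'
for i in 1; do python3 -m pendant '[[0,0,0.1,0,0,0,0],[0,0,0,0,0,0,0]]' | grep -E 'tcp|^force'; done
python3 -m pendant '[[0,0,0.1,0,0,0,0],[0,0,0,0,0,0,0]]' | grep -E 'tcp|^force'
python3 -m pendant '[[0,0,0.1,0,0,0,0],[0,0,0,0,0,0,0]]' | grep -E 'tcp|^force'
```

```text
tcp_pos: [0.5352, 0.2005, 0.0676]
force: [-1.2, -0.0, 2.2]
grasp_force: 0.8
tcp_pos: [0.5357, 0.2007, 0.0649]
force: [-1.9, -1.5, 3.3]
tcp_pos: [0.5361, 0.2008, 0.062]
force: [-4.5, -0.8, 7.9]
tcp_pos: [0.5362, 0.2009, 0.0616]
force: [-11.8, -2.6, 30.6]
```

The spring force rose from about 2 to 5 N over roughly 6 mm, then hit a hard stop at TCP z 0.062, so the button is fully in. I retract straight up and look.

```bash
python3 -m pendant '[[0,0,-0.1,0,0,0,0],[0,0,-0.2,0,0,0,0],[0,0,-0.5,0,0,0,0],[0,0,-1,0,0,0,0],[0,0,-1,0,0,0,0],[0,0,-1,0,0,0,0],[0.8,0,0,0,0,0,0],[0.8,0,0,0,0,0,0],[0.8,0,0,0,0,0,0],[0.8,0,0,0,0,0,0],[0,0,0,0,0,0,0],[0,0,0,0,0,0,0]]'
python3 - <<'E'
from h import *
a=camera("top"); b=camera("scene")
cv2.imwrite("pics/c7.png",np.hstack([cv2.resize(a,(399,300)),cv2.resize(b,(399,300))]))
E
```

```text
time_s: 21.3
tcp_pos: [0.4092, 0.2054, 0.2091]
eef_rot: [0.001, 0.015, 1.0, -0.001]
force: [0.5, -0.0, -0.2]
grip_width: 0.0002
grasp_force: 0.0
```

View pics/c7.png

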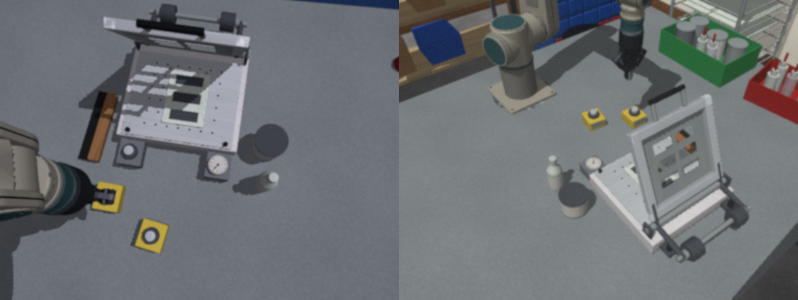

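The picture shows the frame fully raised, with its bar at (170,28) in the top half. The button is back out at (128,152), the panel is on the bed, everything else is in place, and the gripper is clear of everything.

```bash
python3 -c "
from workcell import *
print(finish_job())"
```

```text
the job is handed in; nothing more can be done
None
```

The frame is up on its stops by itself, the vacuum release button was then pressed to its hard stop and came back out, nothing else was moved, and I handed the job in at about 21 s (the judge's result was not shown).

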